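# Shift the bottle roller into its fast gear

### The job

Two white bench machines stand side by side, each with a ball-topped lever; the one with the amber bottle lying on rollers has its lever in an H-shaped gate. Standing in the near left slot, that lever must be shifted to the far right slot: bring it into the neutral cross slot, across to the right, then push it fully home, forward away from the robot, and let go. Leave the other machine's lever, in its straight slot, as it is, and do not knock over the glass beaker in front of the roller.

Things in the scene. Friction and masses are not known exactly. Their poses are not given: they have to be found in the camera images.
- h_gate (a point): Centre of the H gate, on top of its aluminium plate (100 x 90 mm, 108 mm above the bench; housing 160 x 170 mm, fixed). x runs forward along the slots, y left, z up. Pivot of the lever: 88 mm below. Side slots: 18 mm wide, centred at y = +-17 mm; cross slot 20 mm wide; stem 10 mm thick. Bottle on rollers, 150 mm high, 80 mm ahead and beyond; loose cap, 14 mm high, at x -60, y -66 mm.
- h_knob (a point): Centre of the 36 mm grey ball on the H-gate lever, always 180 mm from the pivot, so it moves on a sphere. In the gate's frame it starts at x -32 to -45, y +29 to +36 mm (near left slot); it can cross neutral while x is within 10 mm of 0; it is home in the far right slot at about x +44, y -35 mm, against its stops. About 2 N at the ball moves it; it stays where left, no spring or detent.
- straight_knob (a point): Centre of the identical grey ball knob on the lever of the other machine, the platform shaker with four flasks; its gate has a single straight fore-and-aft slot. Not to be moved.
- beaker: Open glass beaker, 66 mm wide and 85 mm high, origin at the centre of its underside, standing on the bench about 150 mm nearer the robot than the H gate. To be left standing.
Not all that is in view belongs to the job. Leave any blue, green or purple look-alike of the beaker alone.

How it is judged:
By the outcome, as a careful person would: the job done as asked, in the order asked, and still so for the second after the job is handed in, with the robot touching nothing.
It also fails if it takes over 35 s, if anything falls off the work surface, if the arm or the gripper's body presses on something with over 40 N, if the wrist force passes 120 N, or if a joint passes its speed limit or range.

### The arm

A 6-joint arm with a two-finger parallel gripper is mounted at the origin on the work surface. World frame = base frame: x ahead of the robot, y to its left, z up, the work surface at z = 0. Lengths are in m, angles in degrees, forces in N, time in s.
With the tool pointing down it reaches from about 0.375 to 0.9 m from the base axis. Payload 3.1 kg.
Tool frame: the origin (TCP) lies on the centre line of the jaws, within the pads' length; the fingertips stand 22 mm ahead of it and the grasp point (between the pads) lies 3 mm ahead of it; y points along the fingers, z is the direction in which the jaws open and shut, and the axes are right-handed (so a half turn about y gives the same grasp; the last joint's range is limited). The gripper opens to 87 mm and grips with 3 to 60 N. Pads are 19 mm wide; open, the fingers measure 117 mm over their backs; the gripper's body (75 mm by 190 mm) begins 51 mm behind the grasp point.
Start: joints at [-73.997, 30.224, 82.088, -0, 67.689, -10.227], TCP at [0.276, -0.561, 0.245] pointing down, gripper open.
Joint ranges: [-176.69, 176.69], [-43.24, 126.21], [12.49, 139.97], [-82, 262], [0, 151.66], [-163.58, 163.58]. Speed limits (degrees/s): [159.86, 159.86, 180, 180, 180, 180].

### API

Orientations are given as a 3x3 rotation matrix whose columns are the frame's x, y, z axes.
In Python, from rig import bot gives the robot as it stands.
- The arm moves only by the tool jog_arm, never from a script. Its argument "motion" is one flat list of numbers, 6 for each row, row after row: the shift along the tool's x, y, z in mm, then the turn, a rotation vector about the tool's x, y, z in degrees. A call has 1 to 20 rows; each row is the pose to reach, as a shift and turn from the pose commanded when the call began, along the tool's axes at that moment; what a row does not reach only later rows make up. A row lasts 1/8 s, in which the tool goes at most 62.5 mm and 10.7 degrees, less where a joint would pass 70% of its speed; a pose out of reach is approached as far as the arm can. A call with a gripper value outside its range is refused whole. "gripper" is the opening, from 0 (shut) to 1 (fully open), set as the call begins (left out, the last holds). The fingers move at their own pace and stop on an object; the grip force is fixed at half the most. Time passes only in rows, so rows that repeat a pose let the fingers close. It gives the time, the measured TCP pose, the force and the opening at its end, in the units of the state.
- bot.read_state(): the state, without advancing time (a new reading comes with each control period).
- bot.capture(name): name is "side" or "top"; returns (picture, depth): 400x640x3 uint8, red, green, blue; 400x640 float32, m along the optical axis (not along the pixel's ray), 0 where there is no reading.
- bot.get_calibration(name): a dict with "mtx" (3x3 intrinsics, pixels), "k1" (the pictures are not rectified: a ray, as slopes to the right and down, at radius r is drawn at 1 + k1 r^2 times it, then the intrinsics apply), "pose" (4x4, takes a point from camera to world coordinates). Camera axes: x right, y up, looking along -z (the intrinsics and any distortion apply to the point x, -y, -z); pixel columns grow to the right and rows downward; lengths in m; the calibration is good to about 2 mm. A picture is of the moment at which its call begins. get_calibration takes no time and is no camera call.
- bot.hand_in(): hands the job in, once; it reports no verdict.
The state is a dict: "time_s": time; "joint_positions": joint angles; "qvel": joint speeds; "tau": joint torques, N m; "position": TCP position; "tcp_rot": TCP orientation; "force": force on the tool from outside, world axes, zero at the start; "moment": the same for the moment, N m; "opening": opening from 0.0 (shut) to 1.0 (fully open).
Only numpy, scipy, OpenCV 4.12 (cv2) and the standard library are available. Lean on these libraries where they do the work, as an engineer would, in place of code of your own. Each camera call takes 0.05 s, during which the arm holds its last target.

## Working session

There is one attempt and no reset: what is moved stays moved. The work goes in short steps, Python scripts to look and compute and a tool call to move; the robot and the scene stay as the last step left them, time stands still between calls to the robot, and variables do not carry over. Pictures are saved under pics/ and viewed, and the job is handed in when it is done.

Besides the shell and the picture viewer there is one more tool, called after "Call:" as a command line: name --argument value ..., lists and objects as JSON in quotes. jog_arm: Moves the arm, as the interface text tells. Its arguments: {"type":"object","properties":{"motion":{"type":"array","items":{"type":"number"}},"gripper":{"type":"number"}},"required":["motion"]}

```bash
ls; mkdir -p pics; python3 - <<'E'
from rig import bot
import cv2,numpy as np
for n in("side","top"):
    p,d=bot.capture(n); cv2.imwrite(f"pics/{n}0.png",p[:,:,::-1]); np.savez(f"{n}0.npz",p=p,d=d)
    c=bot.get_calibration(n); print(n,c)
s=bot.read_state(); print(s)
E
```

```text
pics
side {'mtx': array([[430.10105217,   0.        , 317.54130148],
       [  0.        , 430.10105217, 199.90632747],
       [  0.        ,   0.        ,   1.        ]]), 'k1': -0.01167152279417982, 'pose': array([[-0.98669874,  0.12350625, -0.10569672,  0.30420974],
       [-0.1621152 , -0.69956598,  0.69593542,  0.70438027],
       [ 0.01201054,  0.70381365,  0.71028311,  0.88569839],
       [ 0.        ,  0.        ,  0.        ,  1.        ]])}
top {'mtx': array([[493.55239267,   0.        , 329.87770733],
       [  0.        , 493.55239267, 200.71154669],
       [  0.        ,   0.        ,   1.        ]]), 'k1': -0.13718767855641514, 'pose': array([[ 0.01617076,  0.9768767 , -0.21319105,  0.21448006],
       [-0.99986843,  0.01552686, -0.00469439,  0.0039805 ],
       [-0.00127565,  0.21323891,  0.97699925,  1.15595988],
       [ 0.        ,  0.        ,  0.        ,  1.        ]])}
{'time_s': 0.1, 'joint_positions': array([-7.39982904e+01,  3.02747271e+01,  8.21485042e+01, -7.13538663e-04,
        6.76891882e+01, -1.02262687e+01]), 'qvel': array([ 0.04386403, -0.08164486, -0.15048779,  0.06844809, -0.14110162,
        0.11041637]), 'tau': array([-7.19170730e-04, -4.40984309e+01, -1.77150947e+01,  6.35460787e-02,
        5.34066057e-02, -4.93628238e-05]), 'position': array([ 0.27607716, -0.56003776,  0.24366078]), 'tcp_rot': array([[-8.97040667e-01, -5.51955990e-04,  4.41947662e-01],
       [-4.41947879e-01,  1.88288813e-03, -8.97038755e-01],
       [-3.37012094e-04, -9.99998075e-01, -1.93296300e-03]]), 'force': array([-0.128331  , -0.46533478, -0.73427561]), 'moment': array([ 0.03002937,  0.03484579, -0.02512175]), 'opening': 1.0003706418202045}
```

View pics/side0.png

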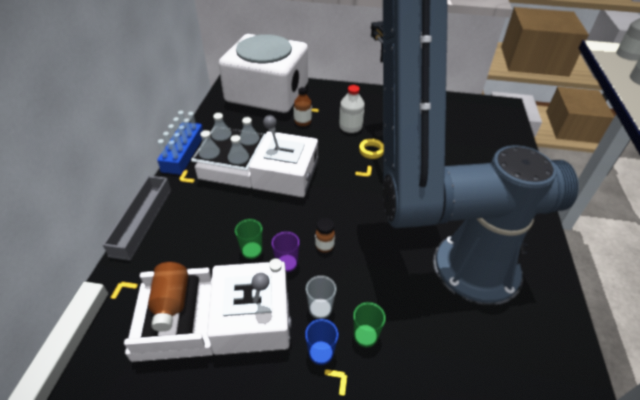

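View pics/top0.png

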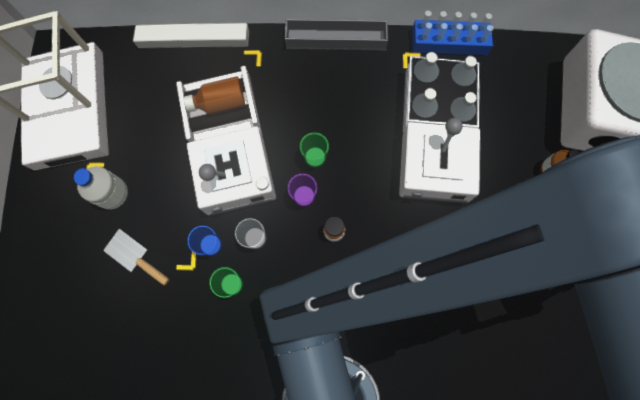

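The side picture shows the H-gate machine at (250,300) with its grey knob at (260,281), and the shaker's knob at (270,122). In the top picture the H-gate is at (228,163).

Candidates for the knob, by top-view pixel:
- Ball at (207,172), on the machine with the amber bottle and H slot. This is the one.
- Ball at (454,126), on the shaker with the straight slot. Leave it.
- White cap at (263,184). Leave it.

Candidates for the beaker, by top-view pixel:
- Clear beaker at (250,234). This is the one.
- Blue at (204,240), green at (226,282) and (314,149), and purple at (302,189) are look-alikes.

Next I'll check this in a close crop.

```bash
cat > h.py <<'E'
import numpy as np,cv2
from rig import bot
def ray(n,u,v):
    c=bot.get_calibration(n);M=c["mtx"];k=c["k1"]
    D=np.array([k,0,0,0,0.]) 
    xy=cv2.undistortPoints(np.array([[[u,v]]],float),M,D)[0,0]
    d=c["pose"][:3,:3]@np.array([xy[0],-xy[1],-1.]); return c["pose"][:3,3],d
def onz(n,u,v,z):
    o,d=ray(n,u,v); return o+d*(z-o[2])/d[2]
def proj(n,P):
    c=bot.get_calibration(n);T=np.linalg.inv(c["pose"]);p=T[:3,:3]@np.asarray(P,float)+T[:3,3]
    x=p*[1,-1,-1]
    return cv2.projectPoints(x[None],np.zeros(3),np.zeros(3),c["mtx"],np.array([c["k1"],0,0,0,0.]))[0][0,0]
def tri(a,b):
    (o1,d1),(o2,d2)=ray("side",*a),ray("top",*b)
    A=np.c_[d1,-d2];t=np.linalg.lstsq(A,o2-o1,rcond=None)[0]
    p,q=o1+d1*t[0],o2+d2*t[1];return (p+q)/2,np.linalg.norm(p-q)
E
python3 - <<'E'
import cv2
t=cv2.imread("pics/top0.png")[55:260,165:345];s=cv2.imread("pics/side0.png")[200:370,115:395]
cv2.imwrite("pics/topc.png",cv2.resize(t,None,fx=2.9,fy=2.9,interpolation=2))
cv2.imwrite("pics/sidec.png",cv2.resize(s,None,fx=2.8,fy=2.8,interpolation=2))
E
```

```text
(no output)
```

View pics/topc.png

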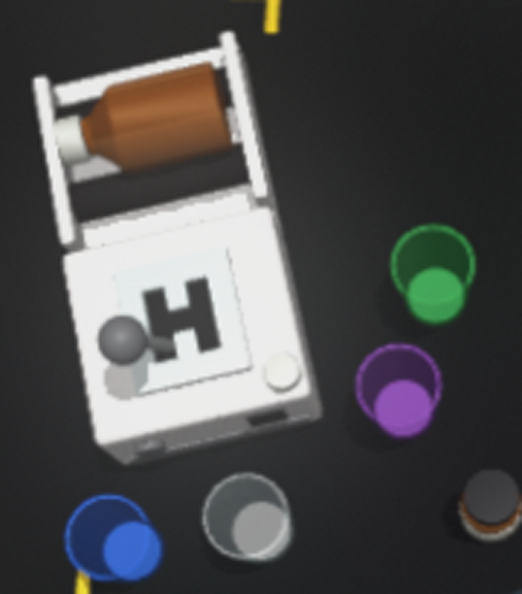

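View pics/sidec.png

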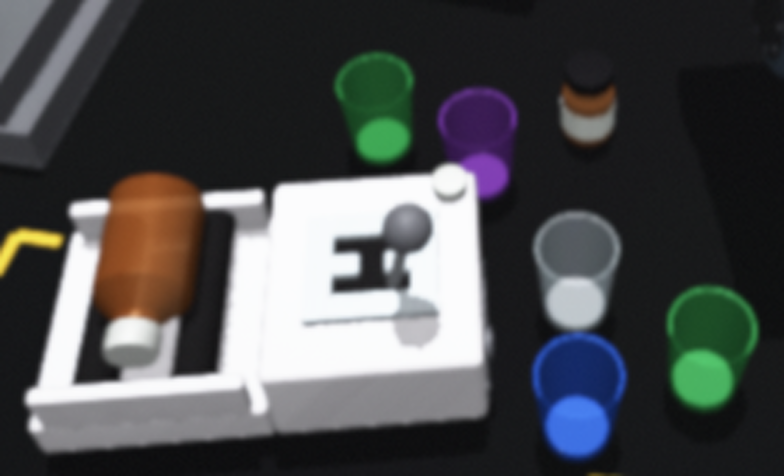

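The crops confirm the choice: the ball at crop (122,340) leans out of the near left leg of the H, and the clear beaker is at crop (247,517). The bottle's machine carries the H slot. Now the measurements.

```bash
cat > meas.py <<'E'
from h import *
def comps(mask,win):
    u0,v0,u1,v1=win;m=np.zeros(mask.shape,np.uint8);m[v0:v1,u0:u1]=mask[v0:v1,u0:u1]
    n,l,st,c=cv2.connectedComponentsWithStats(m,connectivity=4);return sorted([(st[i,4],c[i].round(1).tolist(),st[i,:4].tolist(),i) for i in range(1,n)],reverse=True)[:4],l
E
python3 - <<'E'
from meas import *
T=np.load("top0.npz");S=np.load("side0.npz")
for n,Z,win in(("top",T,(195,135,258,195)),("side",S,(222,265,280,320))):
    p=Z["p"].astype(int);g=p.mean(2)
    print(n,"dark",comps((g<70),win)[0])
    print(n,"grey",comps((g>=60)&(g<150)&(np.ptp(p,axis=2)<25),win)[0])
    for (u,v) in ([(207,172),(250,225)] if n=="top" else [(260,281)]): print("depth",Z["d"][v-1:v+2,u-1:u+2].round(3).tolist())
g=T["p"].mean(2).astype(int); print(g[160:190:1,196:250:2])
E
```

```text
top dark [(np.int32(245), [228.2, 163.6], [216, 152, 24, 23], 1), (np.int32(11), [220.7, 176.9], [219, 176, 6, 3], 2)]
top grey [(np.int32(696), [220.0, 167.5], [199, 151, 42, 31], 1), (np.int32(3), [195.0, 193.0], [195, 192, 1, 3], 2)]
depth [[0.9779999852180481, 0.9800000190734863, 0.9800000190734863], [0.9779999852180481, 0.9829999804496765, 0.9800000190734863], [0.9829999804496765, 0.9810000061988831, 0.9819999933242798]]
depth [[1.1260000467300415, 1.128000020980835, 1.128999948501587], [1.1299999952316284, 1.1360000371932983, 1.1410000324249268], [1.1349999904632568, 1.1390000581741333, 1.1460000276565552]]
side dark [(np.int32(202), [245.2, 294.0], [235, 285, 20, 19], 1), (np.int32(10), [258.5, 300.1], [257, 298, 4, 5], 3), (np.int32(6), [258.5, 288.3], [257, 288, 4, 2], 2)]
side grey [(np.int32(393), [254.8, 287.9], [234, 274, 35, 31], 4), (np.int32(19), [264.1, 311.7], [257, 311, 13, 2], 5), (np.int32(3), [277.0, 270.0], [276, 270, 3, 1], 3), (np.int32(1), [279.0, 269.0], [279, 269, 1, 1], 1)]
depth [[0.8040000200271606, 0.8029999732971191, 0.8029999732971191], [0.8029999732
[... 2801 characters left out ...]
 228 203 179 169 187]
 [234 235 221 175 178 178 178 173 165 164 221 234 234 235 235 234 234 235
  234 232 229 199 177 179 192 220 226]
 [234 235 221 175 178 179 178 175 164 164 222 234 234 234 235 234 234 232
  228 198 180 168 213 222 228 234 235]
 [234 235 221 176 177 179 179 176 164 165 224 234 234 234 233 232 229 197
  176 172 215 220 233 234 235 235 235]
 [233 235 222 177 177 178 178 178 166 174 230 234 233 231 219 197 176 169
  213 221 234 234 235 235 236 235 235]
 [233 235 229 181 176 177 177 178 165 207 231 231 219 187 172 161 212 220
  233 234 236 235 235 236 235 235 235]
 [231 235 233 182 175 176 177 179 171 224 210 190 174 172 217 218 233 234
  235 236 236 236 236 235 235 235 236]]
```

```bash
python3 - <<'E'
from meas import *
from scipy.optimize import least_squares
T=np.load("top0.npz");S=np.load("side0.npz")
def sphere(n,Z,seed,r):
    M=bot.get_calibration(n);P=[]
    for v in range(seed[1]-r,seed[1]+r+1):
        for u in range(seed[0]-r,seed[0]+r+1):
            d=Z["d"][v,u]
            if np.hypot(u-seed[0],v-seed[1])<=r and d>0:
                o,q=ray(n,u,v);P.append(o+q*d)
    P=np.array(P);f=lambda c:np.linalg.norm(P-c,axis=1)-.018
    s=least_squares(f,P.mean(0)-[0,0,.012],loss="soft_l1",f_scale=.002);return s.x,np.std(f(s.x))
for n,Z,sd,r in(("top",T,(207,172),6),("side",S,(260,281),6)):
    print(n,"knob",*sphere(n,Z,sd,r))
# subpixel circles by tri of hough
for n,Z,(u,v) in(("top",T,(207,172)),("side",S,(260,281))):
    c=cv2.resize(cv2.cvtColor(Z["p"],cv2.COLOR_RGB2GRAY)[v-20:v+21,u-20:u+21],None,fx=6,fy=6,interpolation=2)
    h=cv2.HoughCircles(c,cv2.HOUGH_GRADIENT,1.5,100,param1=150,param2=15,minRadius=42,maxRadius=66)
    print(n,None if h is None else [((h[0,0,0]+.5)/6-.5+u-20,(h[0,0,1]+.5)/6-.5+v-20,h[0,0,2]/6)])
for n,Z,(a,b,c,d) in(("top",T,(200,140,255,190)),("side",S,(225,270,275,315))):
    g=cv2.resize(cv2.cvtColor(Z["p"],cv2.COLOR_RGB2GRAY)[b:d,a:c],None,fx=8,fy=8,interpolation=2)
    m=(g<(85 if n=="top" else 85)).astype(np.uint8)
    cs=max(cv2.findContours(m,0,1)[0],key=cv2.contourArea)[:,0]
    W=np.array([onz(n,(x+.5)/8-.5+a,(y+.5)/8-.5+b,.108)[:2] for x,y in cs])
    R=cv2.minAreaRect((W*1000).astype(np.float32));print(n,R,cv2.boxPoints(R).round(1).tolist())
    print([proj(n,np.r_[q/1000,.108]).round(1).tolist() for q in cv2.boxPoints(R)])
E
```

```text
top knob [0.48123311 0.26071328 0.19414829] 0.0016988090623098835
side knob [0.4796646  0.25862114 0.19368918] 0.0011670651513005603
top [(np.float32(206.70833), np.float32(171.70833), np.float32(8.55))]
side [(np.float32(258.70834), np.float32(279.95834), np.float32(10.3))]
top ((521.334228515625, 238.9018096923828), (54.85083770751953, 47.763431549072266), 14.096991539001465) [[488.8999938964844, 255.39999389648438], [500.6000061035156, 209.10000610351562], [553.7999877929688, 222.39999389648438], [542.0999755859375, 268.70001220703125]]
[[218.8, 178.8], [239.8, 173.9], [235.3, 150.9], [214.6, 155.7]]
side ((512.6646728515625, 236.98992919921875), (69.33292388916016, 48.30476760864258), 14.416062355041504) [[473.1000061035156, 251.8000030517578], [485.1000061035156, 205.0], [552.2999877929688, 222.1999969482422], [540.2000122070312, 269.0]]
[[267.7, 301.8], [267.6, 282.1], [234.8, 284.2], [233.8, 304.2]]
```

Measured values:
- **Knob:** about (0.4805, 0.260, 0.194), from both cameras' depth sphere fits, which agree within about 2 mm.
- **Gate:** centre about (0.521, 0.239), yaw about 14°. In the gate frame the knob is then about (-34, +30) mm, which fits the description.

The plan is to grip the ball from above with the jaws along gate y. First I raise the arm and travel over.

Call:
jog_arm --motion '[0,-40,0,0,0,0,0,-95,0,0,0,0,-5,-145,-4,0,0,0,-21,-155,-16,0,1,0,-55,-155,-42,0,2,0,-96,-155,-74,0,3,0,-139,-155,-109,0,4,0,-182,-155,-145,0,5,0,-223,-155,-182,0,6,0,-262,-155,-221,0,7,0,-299,-155,-261,0,8,0,-335,-155,-303,0,9,0,-369,-155,-347,0,10,0,-401,-155,-392,0,11,0,-431,-155,-438,0,12,0,-459,-155,-486,0,12,0,-485,-155,-531,0,12,0,-510,-155,-576,0,12,0,-530,-155,-614,0,12,0,-546,-155,-645,0,12,0]' --gripper 0.9

```text
time_s: 2.6
position: [0.4804, 0.2611, 0.399]
tcp_rot: [[-0.969, -0.001, 0.247], [-0.247, -0.0, -0.969], [0.001, -1.0, -0.0]]
force: [-0.2, -0.5, -0.1]
opening: 0.898
```

Call:
jog_arm --motion '[0,40,0,0,0,0,0,90,0,0,0,0,0,140,0,0,0,0,0,175,0,0,0,0,0,195,0,0,0,0,0,203,0,0,0,0,0,203,0,0,0,0]'

```text
time_s: 3.48
position: [0.4809, 0.2593, 0.1963]
tcp_rot: [[-0.969, -0.001, 0.246], [-0.246, -0.0, -0.969], [0.001, -1.0, 0.0]]
force: [-0.5, 0.7, -0.3]
opening: 0.898
```

```bash
cat > look.py <<'E'
import sys
from h import *
k=sys.argv[1]
p,d=bot.capture("side");q,e=bot.capture("top")
np.savez(f"side{k}.npz",p=p,d=d);np.savez(f"top{k}.npz",p=q,d=e)
a=cv2.resize(p[200:370,115:345,::-1],None,fx=2.6,fy=2.6,interpolation=2);b=cv2.resize(q[55:265,165:345,::-1],(379,442),interpolation=2)
im=np.zeros((442,598+379,3),np.uint8);im[:,:598]=a[:442];im[:,598:]=b
cv2.imwrite(f"pics/look{k}.png",cv2.resize(im,None,fx=.815,fy=.815))
s=bot.read_state();print(s["time_s"],s["position"].round(4),s["force"].round(1),s["opening"])
E
python3 look.py 1
```

```text
3.575 [0.4816 0.2595 0.1974] [-0.3 -0.5 -0.5] 0.8984997576213973
```

View pics/look1.png

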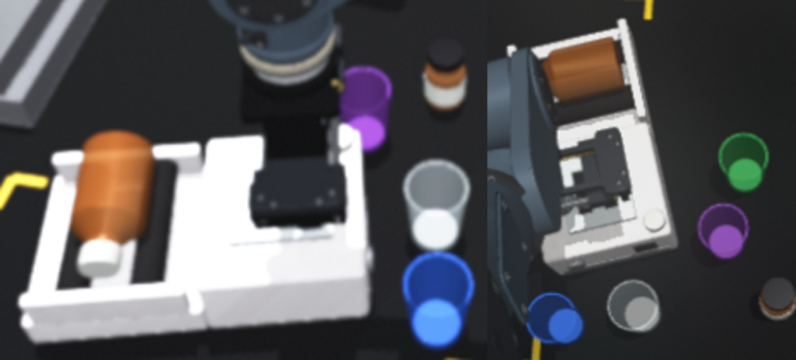

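The left panel shows the fingers straddling the knob at about (300,190), with no contact force; the beaker at (437,205) is clear. I'll close the gripper.

Call:
jog_arm --motion '[0,0,0,0,0,0,0,0,0,0,0,0,0,0,0,0,0,0,0,0,0,0,0,0,0,0,0,0,0,0,0,0,0,0,0,0,0,0,0,0,0,0,0,0,0,0,0,0]' --gripper 0.2

```text
time_s: 4.58
position: [0.4809, 0.2594, 0.1965]
tcp_rot: [[-0.969, -0.0, 0.246], [-0.246, 0.0, -0.969], [0.0, -1.0, -0.0]]
force: [-0.3, 1.0, 0.7]
opening: 0.392
```

Call:
jog_arm --motion '[-5,-1,0,0,0,0,-12,-2,0,0,0,0,-20,-3,0,0,0,0,-28,-3,0,0,0,0,-34,-3,0,0,0,0,-34,-3,0,0,0,0]'

```text
time_s: 5.32
position: [0.5149, 0.268, 0.1997]
tcp_rot: [[-0.969, 0.002, 0.246], [-0.246, 0.001, -0.969], [-0.002, -1.0, -0.0]]
force: [-1.4, 1.1, 1.9]
opening: 0.395
```

```bash
python3 look.py 2
```

```text
5.425 [0.5146 0.2679 0.1997] [-1.3  2.3  1.2] 0.3919342881649873
```

View pics/look2.png

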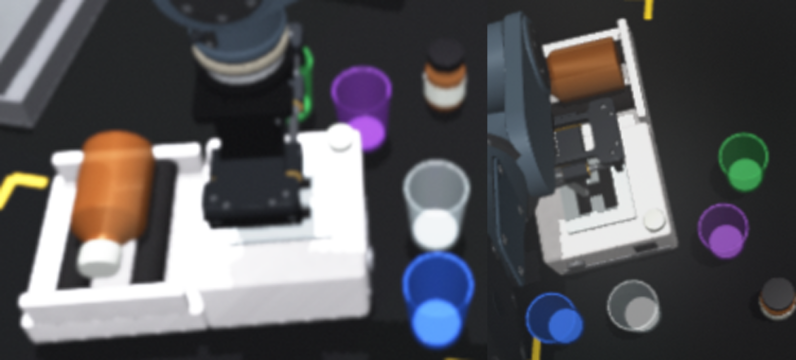

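The right panel shows the gripper moved forward, and the near left leg of the H at about (575,205) is now empty, so the ball came along. The force is small. Next, across to the right.

Call:
jog_arm --motion '[0,0,5,0,0,0,0,-1,12,0,0,0,0,-2,20,0,0,0,0,-2,28,0,0,0,0,-2,36,0,0,0,0,-2,44,0,0,0,0,-1,52,0,0,0,0,0,59,0,0,0,0,0,64,0,0,0,0,0,64,0,0,0]'

```text
time_s: 6.68
position: [0.5295, 0.2059, 0.1991]
tcp_rot: [[-0.97, -0.0, 0.244], [-0.244, 0.002, -0.97], [-0.0, -1.0, -0.002]]
force: [-1.2, 4.9, -2.6]
opening: 0.394
```

Call:
jog_arm --motion '[-5,0,0,0,0,0,-12,0,0,0,0,0,-20,1,0,0,0,0,-27,2,0,0,0,0,-34,3,0,0,0,0,-39,5,0,0,0,0,-42,5,0,0,0,0,-42,5,0,0,0,0]'

```text
time_s: 7.68
position: [0.5701, 0.2157, 0.1941]
tcp_rot: [[-0.969, -0.001, 0.246], [-0.246, -0.001, -0.969], [0.001, -1.0, 0.0]]
force: [-2.4, 1.3, -4.5]
opening: 0.393
```

Call:
jog_arm --motion '[-2,0,0,0,0,0,-4,1,0,0,0,0,-4,1,0,0,0,0]'

```text
time_s: 8.05
position: [0.574, 0.2169, 0.1932]
tcp_rot: [[-0.969, -0.001, 0.246], [-0.246, -0.0, -0.969], [0.001, -1.0, -0.0]]
force: [-4.9, 1.6, -6.5]
opening: 0.393
```

Call:
jog_arm --motion '[-2,0,0,0,0,0,-4,1,0,0,0,0,-4,1,0,0,0,0]'

```text
time_s: 8.43
position: [0.5771, 0.2178, 0.1923]
tcp_rot: [[-0.969, -0.003, 0.246], [-0.246, -0.001, -0.969], [0.003, -1.0, -0.0]]
force: [-6.1, 0.5, -5.6]
opening: 0.392
```

Call:
jog_arm --motion '[-2,0,0,0,0,0,-4,1,0,0,0,0,-4,1,0,0,0,0]'

```text
time_s: 8.8
position: [0.5801, 0.2186, 0.1914]
tcp_rot: [[-0.969, -0.005, 0.246], [-0.246, -0.001, -0.969], [0.005, -1.0, -0.0]]
force: [-7.0, 0.8, -1.7]
opening: 0.392
```

```bash
python3 look.py 3
```

```text
8.9 [0.58   0.2186 0.1914] [-6.5  0.5 -3. ] 0.3957052741176991
```

View pics/look3.png

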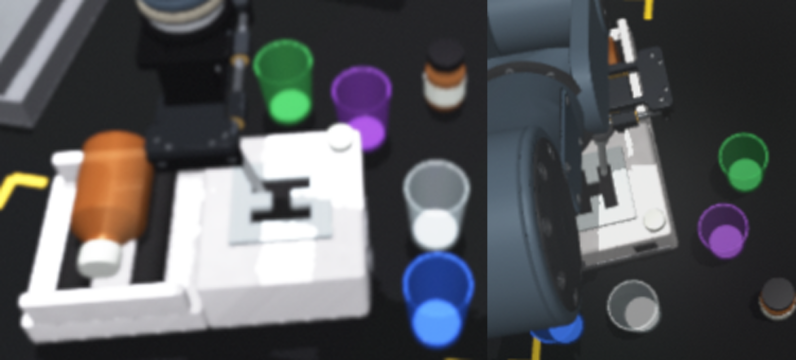

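The right panel shows the stem running to the far end of the right leg, near (600,150). Force has levelled off at about 6.5 N while the TCP still advances, so the pads are slipping on a lever that is against its stop. I'll open here, then rise.

Call:
jog_arm --motion '[0,0,0,0,0,0,0,0,0,0,0,0,0,0,0,0,0,0,0,0,0,0,0,0,0,0,0,0,0,0,0,0,0,0,0,0]' --gripper 0.9

```text
time_s: 9.65
position: [0.5821, 0.2189, 0.1916]
tcp_rot: [[-0.969, 0.0, 0.246], [-0.246, -0.0, -0.969], [-0.0, -1.0, 0.0]]
force: [-0.3, 0.2, -0.2]
opening: 0.887
```

Call:
jog_arm --motion '[0,-20,0,0,0,0,0,-60,0,0,0,0,0,-110,0,0,0,0,0,-160,0,0,0,0,10,-200,20,0,0,0,30,-210,60,0,0,0,50,-210,110,0,0,0,70,-210,165,0,0,0,80,-210,220,0,0,0,80,-210,275,0,0,0,80,-210,330,0,0,0,80,-210,370,0,0,0,80,-210,390,0,0,0,80,-210,400,0,0,0,80,-210,400,0,0,0]'

```text
time_s: 11.52
position: [0.6027, -0.1878, 0.4014]
tcp_rot: [[-0.969, -0.0, 0.246], [-0.246, 0.001, -0.969], [0.0, -1.0, -0.001]]
force: [-0.1, 0.8, -0.7]
opening: 0.901
```

```bash
python3 look.py 4; python3 -c "
import numpy as np,cv2
cv2.imwrite('pics/side4.png',np.load('side4.npz')['p'][:,:,::-1])"
```

```text
11.625 [ 0.6026 -0.187   0.4017] [-0.4 -0.1  0.3] 0.9028210727790268
```

View pics/look4.png

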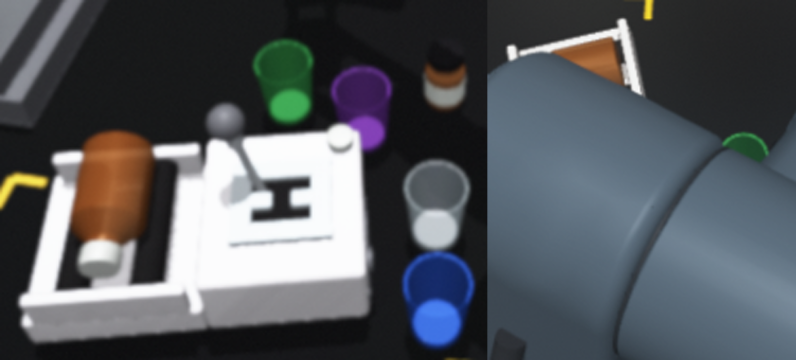

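View pics/side4.png

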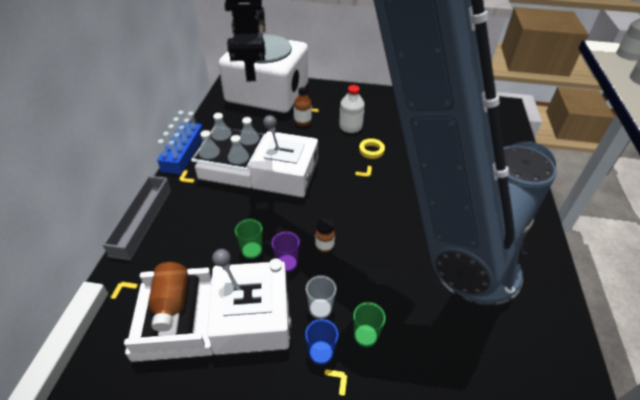

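Side picture: the knob now stands at (222,257), leaning to the far right of the gate. The beaker stands at (320,297), and the shaker knob is unchanged at (270,122). Next I'll measure the ball against home.

```bash
python3 - <<'E'
from meas import *
from scipy.optimize import least_squares
def sphere(n,Z,seed,r):
    P=[]
    for v in range(seed[1]-r,seed[1]+r+1):
        for u in range(seed[0]-r,seed[0]+r+1):
            d=Z["d"][v,u]
            if np.hypot(u-seed[0],v-seed[1])<=r and d>0:
                o,q=ray(n,u,v);P.append(o+q*d)
    P=np.array(P);f=lambda c:np.linalg.norm(P-c,axis=1)-.018
    s=least_squares(f,P.mean(0)-[0,0,.012],loss="soft_l1",f_scale=.002);return s.x
c=np.array([.5213,.2389]);a=np.radians(14.1);R=np.array([[np.cos(a),np.sin(a)],[-np.sin(a),np.cos(a)]])
for k,sd in(("0",(260,281)),("4",(222,257))):
    x=sphere("side",np.load(f"side{k}.npz"),sd,5);print("H knob",x.round(4),"gate mm",(R@(x[:2]-c)*1000).round(1))
for k in"04": print("straight",sphere("side",np.load(f"side{k}.npz"),(270,122),4).round(4))
A,B=(np.load(f"side{k}.npz")["p"].astype(int) for k in"04")
for w,(u0,v0,u1,v1) in dict(beaker=(300,270,342,322),shaker=(190,105,322,195),cap=(268,255,284,272),bottle=(140,255,190,335)).items():print(w,abs(A-B)[v0:v1,u0:u1].mean().round(2))
E
```

```text
H knob [0.4795 0.259  0.1934] gate mm [-35.6  29.6]
H knob [0.5727 0.2177 0.1912] gate mm [ 44.7 -33. ]
straight [ 0.5865 -0.2492  0.1983]
straight [ 0.5883 -0.2471  0.195 ]
beaker 3.09
shaker 2.5
cap 2.08
bottle 1.64
```

```bash
python3 -c "
from rig import bot
print(bot.hand_in())"
```

```text
the job is handed in; nothing more can be done
None
```

The H-gate lever is now in the far right slot, and I handed the job in at about 11.6 s. I gripped its ball from above, drew it forward into neutral, took it across to the right, and pushed it forward until the pads slipped at about 6–7 N. Then I opened the gripper and moved the arm clear.

**Last checks:**
- **H-gate lever:** the side camera puts the ball at gate x +44.7, y -33 mm, against a home of about +44, -35. The 2 mm gap in y is within camera accuracy and the slot's play.
- **Beaker, cap and bottle:** the beaker is standing and all three look unchanged between the before and after side pictures.
- **Shaker lever:** the depth fit differed by about 4 mm between the two pictures, which I take as depth noise. The picture there looks unchanged, and no move was planned near it.
- **Top camera:** the arm blocked its view of the gate at the end, so the final knob position rests on the side camera alone.

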